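Walk the oak block round to the fence

TASK

The heavy oak block lies askew, more or less end-on to the aluminium fence of the clamping board. Walk it round where it lies, nudging one corner and then the opposite one with the fingers, until its long sides are parallel to the fence, and only then push it up flat against the fence and along it until its end meets the stop. Push only: do not lift or tip the block, run a corner of it into the fence, or disturb the other things on the bench.

Things in the scene. Friction and masses are not known exactly. Their poses are not given: they have to be found in the camera images.
- block: solid oak block, 190 long x 110 wide x 45 mm high, about 0.65 to 0.95 kg, loose on the board, too wide to grasp. Origin: centre of its underside. Its y axis runs along its length (190), x across its width, z up. Both long sides are alike: either may face the fence. It slides under a steady push of about 3 to 7 N, more for a moment if struck fast
- board: fixed MDF clamping board lying flat on the bench, 420 (x) x 660 (y) x 18 mm thick, with rows of 20 mm dog holes (drawn only: nothing enters them). Origin: centre of its underside; top at z = 18 mm. Its x axis points from the robot's side towards the fence. Its place and turn differ from start to start
- fence: aluminium fence fixed on the board, parallel to the board's y axis: 600 mm long, 40 mm high above the board, 30 mm thick, two brackets with knobs behind it. Origin: on the board's top, middle of its length, in the plane of its flat working face. y runs along the fence, x points through it away from the robot (the working face looks to -x)
- stop: fixed aluminium flag stop clamped on the fence to the left of the block: a plate 8 mm thick standing 58 mm out from the fence's face, 3 to 37 mm above the board, and a saddle with a knob on the fence, up to 74 mm above the board. Origin: on the board's top, where the plane of the plate's working face (looking to -y, at the block) meets that of the fence's face. Axes as the fence's
- bench_dog: bystander: steel bench dog, 26 mm in diameter, 43 mm high, standing on the board to the right of the block. Origin: centre of its foot
- sanding_block: bystander: cork sanding block 62 x 110 x 40 mm high, on the board's left front part. Origin: centre of its underside
- chisel: bystander: chisel with a wooden handle, 275 mm long, 28 mm high, lying on the bench to the right of the board. Origin: near its middle, on the bench; x axis towards the blade
- try_square: bystander: try square lying on the bench at the left, stock 120 mm, blade 150 mm, 24 mm high. Origin: foot of the stock's middle
- mallet: bystander: joiner's mallet lying on the bench at the left, head 130 x 90 x 66 mm high, handle 230 mm. Origin: under the head's middle; y axis towards the handle
- glue: bystander: white glue bottle, 64 mm in diameter, 185 mm high, standing on the bench at the far right. Origin: centre of its foot
- tape: bystander: yellow tape measure 72 x 45 x 66 mm high, on the bench at the right. Origin: centre of its underside
- screw_jar: bystander: small clear jar with a steel lid, 60 mm in diameter, 75 mm high, on the bench at the left. Origin: centre of its foot
Mind the look-alikes: they are no part of the job. What is shaped like the block but green or red is not meant.

How it is judged:
On the way:
1. the block has been turned parallel to the fence (within 0.2 rad) where it lay (its middle within 60 mm of its start), still clear of the fence by at least 6 mm (angle between the y axis of block and the y axis of fence, either way round below 0.2 rad and distance of block from where it was at the start of the episode below 0.06 m and x of block in the frame of fence below -0.061 m), for 0.2 s.
At the end, for the whole second after the job is handed in: the block lies flat on the board, at rest, one long side flat against the fence (within 0.03 rad and 3 mm) and its left end against the stop (within 4 mm) (angle between the y axis of block and the y axis of fence, either way round below 0.03 rad and x of block in the frame of fence between -0.058 and -0.052 m and y of block in the frame of stop between -0.099 and -0.091 m and angle between block's own z axis and vertical below 0.03 rad and height (world z) of block below 0.021 m and linear speed of block below 0.01 m/s); the robot touches nothing.
It fails at once if the block is lifted (more than 8 mm) or tipped (more than 0.15 rad) (height (world z) of block above 0.026 m or angle between block's own z axis and vertical above 0.15 rad).
It fails at once if a corner of the block is run into the fence: it presses on the fence (over 1 N) while more than 0.25 rad out of parallel (angle between the y axis of block and the y axis of fence, either way round above 0.25 rad and contact force between block and fence above 1 N).
It fails at once if another thing on the bench is moved by more than 20 mm (distance of any of bench_dog, sanding_block, chisel, try_square, mallet, glue, tape, screw_jar from where it was at the start of the episode above 0.02 m).
It also fails if it takes over 72 s, if anything falls off the work surface, if the arm or the gripper's body presses on something with over 40 N, if the wrist force passes 120 N, or if a joint passes its speed limit or range.

ROBOT

A 7-joint arm with a two-finger parallel gripper is mounted at the origin on the work surface. World frame = base frame: x ahead of the robot, y to its left, z up, the work surface at z = 0. Lengths are in m, angles in rad, forces in N, time in s.
With the tool pointing down it reaches from about 0.35 to 0.9 m from the base axis. Payload 8.1 kg.
Tool frame: the origin (TCP) lies on the centre line of the jaws, within the pads' length; the fingertips stand 11 mm ahead of it and the grasp point (between the pads) lies 8 mm behind it; z points along the fingers, y is the direction in which the jaws open and shut (so a half turn about z gives the same grasp; the last joint's range is limited). The gripper opens to 85 mm and grips with 20 to 120 N. Pads are 22 mm wide; open, the fingers measure 114 mm over their backs; the gripper's body (76 mm by 85 mm) begins 54 mm behind the grasp point. The pads swing forward as they close: fully open they stand 13 mm farther back than shut.
Start: joints at [-1.29, 0.434, 0.025, 1.573, -0.012, 1.134, -0.075], TCP at [0.234, 0.58, 0.242] pointing down, gripper open.
Joint ranges: [-2.62, 2.62], [-0.44, 2.09], [-1.27, 1.32], [0.08, 2.57], [-1.32, 4.46], [0.12, 2], [-2.74, 2.74]. Speed limits (rad/s): [2.22, 2.22, 3.01, 3.01, 3.14, 3.14, 3.14].

INTERFACE

Orientations are given as a unit quaternion [x, y, z, w].
In Python, from workcell import ctrl gives the robot as it stands. Calls block until the motion is done:
- ctrl.move_to(position, orientation): joint-space move of the TCP to a pose.
- ctrl.line_to(position, ori=None, rate=0.15): straight line of the TCP; ori=None keeps the orientation; rate is the mean speed in m/s.
- ctrl.set_joints(angles): joint-space move.
- ctrl.command_gripper(opening, grasp_force=None): opening from 0.0 (shut) to 1.0 (fully open); grasp_force is the grip in N (None keeps the last); returns when the fingers have stopped.
- ctrl.wait(seconds).
- ctrl.solve_ik(position, orientation): joint angles nearest the present ones, or None.
- ctrl.read_state(): the state.
- ctrl.snapshot(name): name is "side" or "top" or "wrist"; returns a dict with "img" (480x640x3 uint8, red, green, blue), "intrinsics" (3x3 intrinsics, pixels), "eye" and "rotation" of the camera in the world. Camera axes: x right, y down, z forward; pixel columns grow to the right and rows downward; lengths in m; the calibration is good to about 2 mm. A picture is of the moment at which its call begins. There is no depth.
A pose or a line that the arm cannot do raises ctrl.MotionError and nothing moves.
- ctrl.job_done(): hands the job in, once; it reports no verdict.
Trained networks look in a picture, given as the dict that the camera call returned (one of the last four; its "shot" number tells which), for a name from the list of things; names that differ only in an ending like _2 or _b are one class to them, and where a whole thing is asked for, a point or a joint stands for the part that bears it (a point fixed in the world has none). Each returns a list of dicts, best first, with "p" (0 to 1); they miss things now and then, are a little off and sometimes report something else, mostly with a low value. They report only what shows in the picture. A call takes as long as a camera call. They do not tell look-alikes from the thing itself.
- ctrl.recognise(picture, label): "box" ([left, top, right, bottom] as shares, 0 to 1, of the picture: columns of its width, rows of its height, round what is visible of it).
- ctrl.spot_point(picture, label): "xy" ([column, row] as shares, 0 to 1, of the picture: columns of its width, rows of its height: a listed point, or the origin of a listed thing).
The state is a dict: "clock": time; "joint_pos": joint angles; "joint_vel": joint speeds; "joint_efforts": joint torques, N m; "tcp_pos": TCP position; "ee_rot": TCP orientation; "contact_force": force on the tool from outside, world axes, zero at the start; "torque": the same for the moment, N m; "width": opening from 0.0 (shut) to 1.0 (fully open).
Only numpy, scipy, OpenCV 4.12 (cv2) and the standard library are available. Lean on these libraries where they do the work, as an engineer would, in place of code of your own. Each camera call takes 0.05 s, during which the arm holds its last target.

## Working session

There is one attempt and no reset: what is moved stays moved. The work goes in short steps, each a Python script; the robot and the scene stay as the last script left them, time stands still between calls to the robot, and variables do not carry over. Pictures are saved under pics/ and viewed, and the job is handed in when it is done.

```bash
mkdir -p pics; ls
cat > h.py <<'E'
import numpy as np, cv2
from workcell import ctrl
def snap(n,f=None):
    s=ctrl.snapshot(n)
    if f: cv2.imwrite('pics/'+f,s['img'][:,:,::-1])
    return s
def px2w(s,u,v,z):
    K=np.array(s['intrinsics']);R=np.array(s['rotation']);e=np.array(s['eye'])
    d=R@np.linalg.solve(K,[u,v,1.0]); t=(z-e[2])/d[2]; return e+t*d
def w2px(s,p):
    K=np.array(s['intrinsics']);R=np.array(s['rotation']);e=np.array(s['eye'])
    c=K@(R.T@(np.array(p)-e)); return c[:2]/c[2]
E
python3 - <<'E'
from h import *
s=snap('top','top0.png');t=snap('side','side0.png')
st=ctrl.read_state();print({k:np.round(v,3) for k,v in st.items()})
print(s['eye'],s['rotation'],t['eye'],t['rotation'],s['intrinsics'])
for l in ['block','board','fence','stop','bench_dog','sanding_block']:
  for q,nm in((s,'top'),(t,'side')):
    a=[(round(d['p'],2),np.round(np.array(d['xy'])*[640,480])) for d in ctrl.spot_point(q,l)][:3]
    b=[(round(d['p'],2),np.round(np.array(d['box'])*[640,480,640,480])) for d in ctrl.recognise(q,l)][:3]
    print(nm,l,a,b)
E
```

```text
pics
{'clock': np.float64(0.1), 'joint_pos': array([-1.29 ,  0.435,  0.025,  1.574, -0.012,  1.134, -0.075]), 'joint_vel': array([-0.001, -0.002, -0.   , -0.001,  0.   , -0.001, -0.   ]), 'joint_efforts': array([ 2.0000e-03, -6.7175e+01,  1.0280e+00, -3.1690e+01,  1.6000e-02,
        7.0000e-03, -0.0000e+00]), 'tcp_pos': array([0.234, 0.579, 0.242]), 'ee_rot': array([ 0.191,  0.982, -0.001, -0.   ]), 'contact_force': array([ 0.65 , -0.632,  0.406]), 'torque': array([-0.06 , -0.007,  0.011]), 'width': np.float64(1.001)}
[1.79596612e-01 9.79709308e-04 1.25648240e+00] [ 0.70613232 -0.69932379  0.07877616 -0.07821575] [-0.17657324 -1.17614818  1.31492963] [ 0.89210981 -0.22840123  0.09085591 -0.37910178] [[469.29481425   0.         323.25620628]
 [  0.         469.29481425 235.81750781]
 [  0.           0.           1.        ]]
top block [(0.83, array([334., 218.])), (0.78, array([460., 313.])), (0.73, array([197., 336.]))] [(0.98, array([423., 279., 508., 349.])), (0.87, array([150., 292., 239., 375.])), (0.86, array([300., 176., 368., 258.]))]
side block [(0.84, array([330., 354.])), 
[... 634 characters left out ...]
)]
side fence [(0.55, array([374., 207.]))] [(0.96, array([329., 150., 449., 262.]))]
top stop [(0.56, array([253., 159.]))] [(0.74, array([231., 138., 255., 180.])), (0.66, array([302., 175., 364., 258.]))]
side stop [(0.74, array([354., 183.])), (0.29, array([451., 388.]))] [(0.66, array([340., 158., 361., 187.]))]
top bench_dog [(0.46, array([417., 238.]))] [(0.5, array([414., 229., 420., 243.]))]
side bench_dog [(0.62, array([369., 291.]))] [(0.48, array([363., 281., 374., 295.]))]
top sanding_block [(0.58, array([212., 244.]))] [(0.92, array([185., 228., 234., 265.]))]
side sanding_block [(0.97, array([279., 193.])), (0.71, array([354., 187.]))] [(0.94, array([259., 175., 298., 202.]))]
```

```bash
sed -i "s/R=np.array(s\['rotation'\])/R=Rot.from_quat(s['rotation']).as_matrix()/; 1a from scipy.spatial.transform import Rotation as Rot" h.py; cat h.py
python3 - <<'E'
from h import *
i=cv2.imread('pics/top0.png'); c=i[110:290,170:450]
cv2.imwrite('pics/top0c.png',cv2.resize(c,(784,504),interpolation=cv2.INTER_CUBIC))
i=cv2.imread('pics/side0.png'); c=i[140:400,180:480]
cv2.imwrite('pics/side0c.png',cv2.resize(c,(690,598),interpolation=cv2.INTER_CUBIC))
E
```

```text
import numpy as np, cv2
from scipy.spatial.transform import Rotation as Rot
from workcell import ctrl
def snap(n,f=None):
    s=ctrl.snapshot(n)
    if f: cv2.imwrite('pics/'+f,s['img'][:,:,::-1])
    return s
def px2w(s,u,v,z):
    K=np.array(s['intrinsics']);R=Rot.from_quat(s['rotation']).as_matrix();e=np.array(s['eye'])
    d=R@np.linalg.solve(K,[u,v,1.0]); t=(z-e[2])/d[2]; return e+t*d
def w2px(s,p):
    K=np.array(s['intrinsics']);R=Rot.from_quat(s['rotation']).as_matrix();e=np.array(s['eye'])
    c=K@(R.T@(np.array(p)-e)); return c[:2]/c[2]
```

View pics/top0.png

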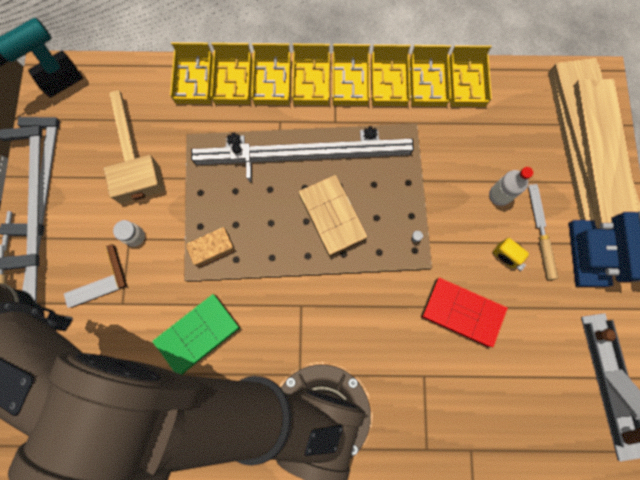

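View pics/side0.png

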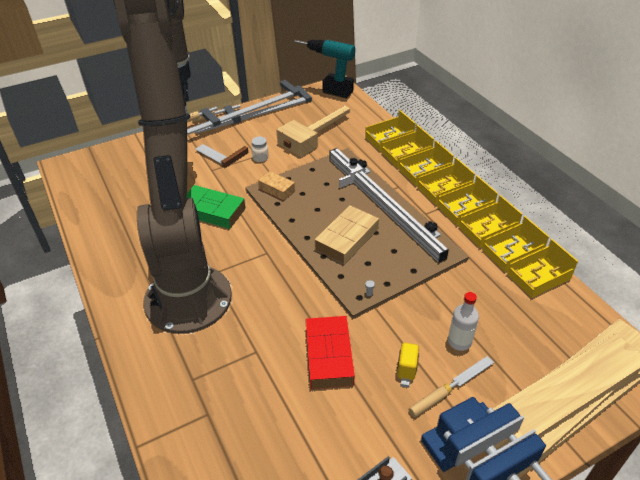

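```bash
sleep 1
```

```text
(no output)
```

View pics/top0c.png

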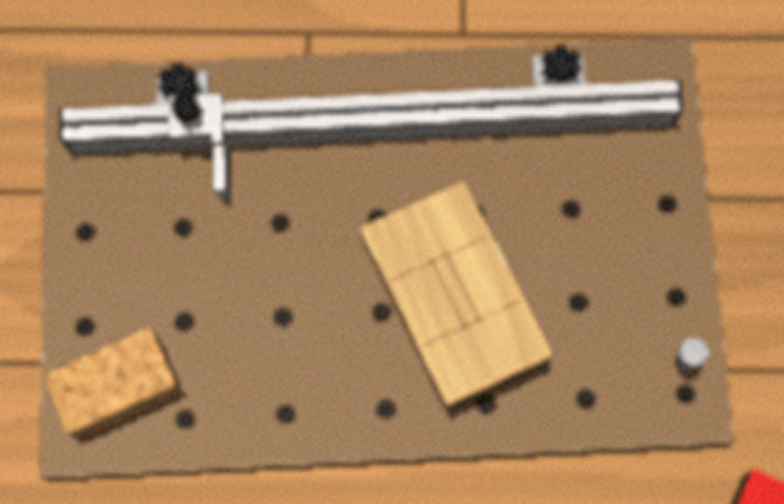

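Candidates for "block": the oak one at (334,218) on the board, the red one at (465,313), and the green one at (197,336). The oak block on the board fits. The crop shows wood grain and nearby dog holes, so it is confirmed.

```bash
cat >> h.py <<'E'
# block top-face mask by colour (light oak on brown board), limited to a region
def block_pose(s,ztop=0.063,roi=None,dbg=None):
    im=s['img']; hsv=cv2.cvtColor(im,cv2.COLOR_RGB2HSV)
    S=4
    big=cv2.resize(im,None,fx=S,fy=S,interpolation=cv2.INTER_CUBIC)
    lum=big.astype(int).sum(2); h=cv2.cvtColor(big,cv2.COLOR_RGB2HSV)
    m=((h[...,2]>165)&(h[...,1]>60)&(h[...,0]<30)).astype(np.uint8)
    if roi:
        k=np.zeros_like(m); a,b,c,d=[int(x*S) for x in roi]; k[b:d,a:c]=1; m*=k
    m=cv2.morphologyEx(m,cv2.MORPH_CLOSE,np.ones((15,15),np.uint8)); m=cv2.morphologyEx(m,cv2.MORPH_OPEN,np.ones((25,25),np.uint8))
    cs,_=cv2.findContours(m,cv2.RETR_EXTERNAL,cv2.CHAIN_APPROX_NONE)
    c=max(cs,key=cv2.contourArea)[:,0,:].astype(float)
    uv=(c+0.5)/S-0.5
    P=np.array([px2w(s,u,v,ztop)[:2] for u,v in uv])
    (cx,cy),(w,hh),_=cv2.minAreaRect((P*1000).astype(np.float32))
    B=cv2.boxPoints(cv2.minAreaRect((P*1000).astype(np.float32)))/1000
    e=[B[1]-B[0],B[2]-B[1]]; l=max(e,key=np.linalg.norm); 
    if l[1]<0:l=-l
    th=np.arctan2(-l[0],l[1])   # yaw of block: y axis = (-sin,cos)
    if dbg:
        o=s['img'][:,:,::-1].copy(); 
        for u,v in uv: o[int(round(v)),int(round(u))]=(0,0,255)
        cv2.imwrite('pics/'+dbg,cv2.resize(o[110:290,170:450],(784,504)))
    return B.mean(0),th,sorted([w,hh]),B
E
python3 - <<'E'
from h import *
s=snap('top')
c,th,wh,B=block_pose(s,roi=(280,165,385,265),dbg='b0.png'); print(c,th,wh,B)
# fence: print column profiles
g=cv2.cvtColor(s['img'],cv2.COLOR_RGB2GRAY)
for u in (205,220,270,300,330,360,390,405): print(u,list(g[138:172,u]))
for v in (170,173,176): print(v,list(g[v,236:262]))
t=snap('side'); c2=block_pose(t,roi=(300,195,395,270)); print(c2[:3])
E
```

```text
[ 0.51214665 -0.02215263] -1.1153162 [114.25595092773438, 193.92930603027344] [[ 0.39993736 -0.01350299]
 [ 0.45019782 -0.11611053]
 [ 0.624356   -0.03080227]
 [ 0.57409555  0.07180527]]
205 [np.uint8(126), np.uint8(125), np.uint8(128), np.uint8(126), np.uint8(122), np.uint8(126), np.uint8(124), np.uint8(126), np.uint8(124), np.uint8(137), np.uint8(174), np.uint8(220), np.uint8(235), np.uint8(231), np.uint8(176), np.uint8(114), np.uint8(139), np.uint8(212), np.uint8(237), np.uint8(235), np.uint8(205), np.uint8(142), np.uint8(94), np.uint8(81), np.uint8(77), np.uint8(72), np.uint8(65), np.uint8(80), np.uint8(108), np.uint8(127), np.uint8(130), np.uint8(128), np.uint8(131), np.uint8(128)]
220 [np.uint8(128), np.uint8(122), np.uint8(128), np.uint8(125), np.uint8(125), np.uint8(125), np.uint8(128), np.uint8(124), np.uint8(127), np.uint8(154), np.uint8(206), np.uint8(232), np.uint8(228), np.uint8(171), np.uint8(112), np.uint8(132), np.uint8(199), np.uint8(235), np.uint8(239), np.uint8(235), np.uint8(185), np.uint8(111), np.uint8(77), np.uint8(80), np.uint8(70), np.uint8(64), np.uint8(82),
[... 3755 characters left out ...]
.uint8(224), np.uint8(150), np.uint8(78), np.uint8(91), np.uint8(119), np.uint8(131), np.uint8(127), np.uint8(127), np.uint8(130), np.uint8(126), np.uint8(124), np.uint8(126), np.uint8(129)]
176 [np.uint8(127), np.uint8(126), np.uint8(129), np.uint8(126), np.uint8(125), np.uint8(131), np.uint8(128), np.uint8(124), np.uint8(129), np.uint8(140), np.uint8(191), np.uint8(232), np.uint8(237), np.uint8(210), np.uint8(137), np.uint8(81), np.uint8(93), np.uint8(121), np.uint8(133), np.uint8(133), np.uint8(128), np.uint8(128), np.uint8(132), np.uint8(129), np.uint8(129), np.uint8(130)]
(array([ 0.5120065 , -0.02512201], dtype=float32), np.float32(-1.1165762), [112.57726287841797, 193.30728149414062])
```

View pics/b0.png

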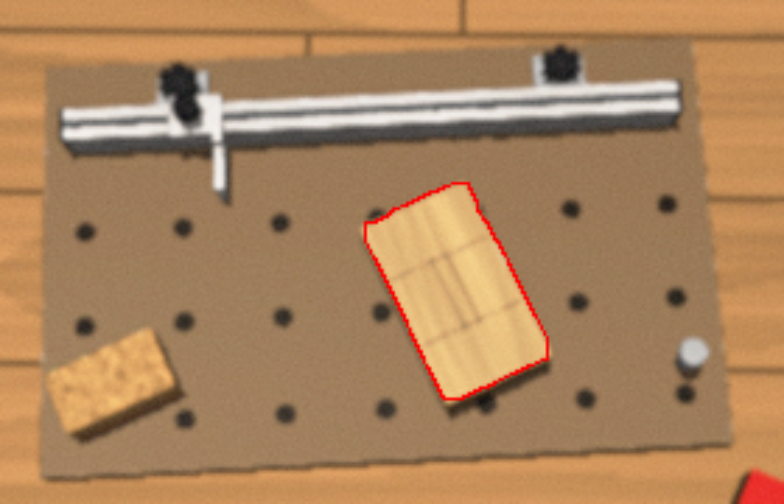

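Run:
```python
from h import *
s=snap('top'); g=cv2.cvtColor(s['img'],cv2.COLOR_RGB2GRAY).astype(float)
def edges(z,lev,kind):
    pts=[]
    for u in list(range(200,226))+list(range(262,360))+list(range(366,408)):
        col=g[:,u]; r0=int(156-(u-205)*0.048)  # approx
        # bright peak of front strip
        k=r0-3+np.argmax(col[r0-3:r0+4])
        j=k
        while col[j]>155: j+=1
        if kind=='top': v=j-1+(col[j-1]-155)/(col[j-1]-col[j])
        else:
            while col[j]>85: j+=1
            while col[j]<100: j+=1
            v=j-1+(100-col[j-1])/(col[j]-col[j-1])
        pts.append(px2w(s,u,v,z)[:2])
    P=np.array(pts); a=np.polyfit(P[:,1],P[:,0],1); r=P[:,0]-np.polyval(a,P[:,1]); k=abs(r)<2.5*r.std(); a=np.polyfit(P[k,1],P[k,0],1); r=P[k,0]-np.polyval(a,P[k,1])
    return a,r.std()
print(edges(.058,155,'top'),edges(.018,100,'bot'))
# stop plate: right edge of top (z 0.018+.037=.055) half-level
for v in (165,168,170,173,176,178):
    j=246+np.argmax(g[v,246:251]); 
    while g[v,j]>155:j+=1
    u=j-1+(g[v,j-1]-155)/(g[v,j-1]-g[v,j]); print(v,u,px2w(s,u,v,.055))
# board corners
for c in [(48,70),(690,42),(732,443),(42,478)]: print(px2w(s,c[0]/2.8+170,c[1]/2.8+110,.018))
for nm,c,z in [('sand',x,.058) for x in [(45,377),(150,328),(178,380),(75,435)]]+[('dog',(692,352),.061)]: print(nm,px2w(s,c[0]/2.8+170,c[1]/2.8+110,z))
t=snap('side')
i=cv2.resize(t['img'][140:200,310:400,::-1],(720,480),interpolation=cv2.INTER_CUBIC);cv2.imwrite('pics/st.png',i)
```

```text
(array([-0.06158492,  0.68181992]), np.float64(0.0005399178769644506)) (array([-0.0590518 ,  0.67707296]), np.float64(0.0008992351880748179))
165 249.51470588235293 [0.64666853 0.20352875 0.055     ]
168 249.8181818181818 [0.63804157 0.20232448 0.055     ]
170 249.85714285714286 [0.63230006 0.20196618 0.055     ]
173 249.84146341463415 [0.62370715 0.20163057 0.055     ]
176 249.73611111111111 [0.61513736 0.20153816 0.055     ]
178 273.0 [0.6100774  0.13850709 0.055     ]
[0.74971989 0.39097556 0.018     ]
[ 0.78729037 -0.26200102  0.018     ]
[ 0.37410283 -0.2877967   0.018     ]
[0.33431192 0.36612117 0.018     ]
sand [0.42360656 0.35855993 0.058     ]
sand [0.47150318 0.26353159 0.058     ]
sand [0.421979  0.2346883 0.058    ]
sand [0.36934957 0.32689616 0.058     ]
dog [ 0.45274975 -0.24397763  0.061     ]
```

View pics/st.png

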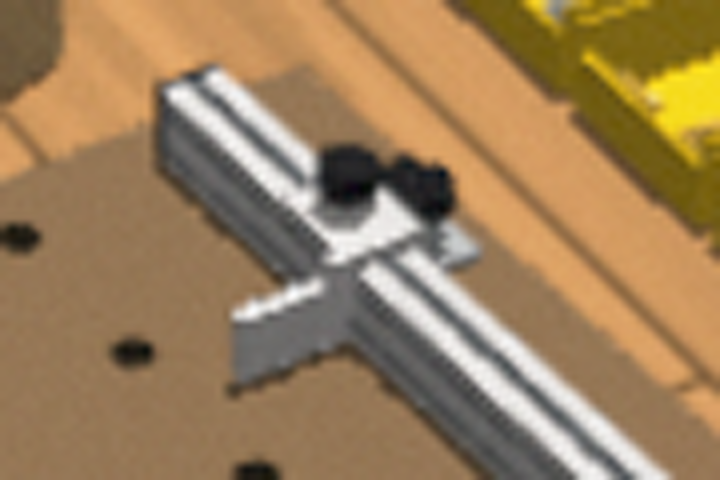

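```bash
cat >> h.py <<'E'
PHI=0.0603
def quat(b):
    y=np.array([np.cos(b),np.sin(b),0]);z=np.array([0,0,-1.]);x=np.cross(y,z)
    return Rot.from_matrix(np.c_[x,y,z]).as_quat()
def bestq(p,b):
    j0=np.array(ctrl.read_state()['joint_pos']);best=None
    for bb in (b,b+np.pi):
        q=quat(bb); j=ctrl.solve_ik(list(p),list(q))
        if j is None: continue
        d=abs(np.array(j)-j0).max()
        if best is None or d<best[0]: best=(d,q,j)
    return best
ZP=0.040
def nudge(c,th,side,push,off=0.076,gap=0.014,half=0.011,mid=0.15,zup=0.13,rate=.05):
    """side=+1: far(+a) end pushed -n ; side=-1: near end pushed +n (both CCW)"""
    a=np.array([-np.sin(th),np.cos(th)]);n=np.array([np.cos(th),np.sin(th)])
    P0=c+side*off*a+side*(0.055+half+gap)*n
    t2=th+mid; d=-side*np.array([np.cos(t2),np.sin(t2)])
    P1=P0+d*(gap+push)
    b=np.arctan2(a[1],a[0])
    r=bestq([*P0,zup],b); print('ik',r[0],np.round(r[2],2),P0,P1)
    ctrl.move_to([*P0,zup],list(r[1])); ctrl.line_to([*P0,ZP],rate=.12)
    ctrl.line_to([*P1,ZP],rate=rate)
    st=ctrl.read_state(); print('F',np.round(st['contact_force'],1),'tcp',np.round(st['tcp_pos'],3),st['clock'])
    P2=P1-d*0.015
    ctrl.line_to([*P2,ZP],rate=.1); ctrl.line_to([*P2,zup],rate=.2)
E
python3 - <<'E'
from h import *
c=np.array([.513,-.023]);th=-1.116
for side in (1,-1):
  for t in (th,-.5,0.06):
    a=np.array([-np.sin(t),np.cos(t)]);n=np.array([np.cos(t),np.sin(t)]);P=c+side*.076*a+side*.08*n
    for z in (.13,ZP):
      for k in (0,np.pi):
        j=ctrl.solve_ik([*P,z],list(quat(np.arctan2(a[1],a[0])+k))); print(side,t,z,k>0,None if j is None else np.round(j,2))
E
```

```text
1 -1.116 0.13 False [-0.34  0.58  0.53  1.75 -0.35  0.92  0.79]
1 -1.116 0.13 True [-0.66  0.81  1.15  1.77 -0.82  1.13 -1.92]
1 -1.116 0.04 False [-0.25  0.68  0.4   1.8  -0.37  0.74  0.8 ]
1 -1.116 0.04 True [-0.64  0.97  1.14  1.83 -1.02  1.07 -1.77]
1 -0.5 0.13 False [-0.34  0.55  0.37  1.74 -0.24  0.9   1.2 ]
1 -0.5 0.13 True [-0.77  0.81  1.15  1.77 -0.82  1.13 -1.42]
1 -0.5 0.04 False [-0.26  0.66  0.25  1.79 -0.23  0.72  1.18]
1 -0.5 0.04 True [-0.75  0.97  1.14  1.83 -1.02  1.07 -1.27]
1 0.06 0.13 False [-0.33  0.5   0.2   1.8  -0.13  0.86  1.56]
1 0.06 0.13 True [-0.66  0.57  0.7   1.83 -0.45  0.91 -1.27]
1 0.06 0.04 False [-0.27  0.61  0.12  1.86 -0.11  0.67  1.54]
1 0.06 0.04 True [-0.6   0.69  0.62  1.89 -0.58  0.75 -1.16]
-1 -1.116 0.13 False [-0.6   0.25  0.52  2.24 -0.2   0.69  0.52]
-1 -1.116 0.13 True [-1.05  0.43  1.18  2.26 -0.57  0.79 -2.17]
-1 -1.116 0.04 False [-0.42  0.43  0.32  2.31 -0.31  0.44  0.61]
-1 -1.116 0.04 True [-0.94  0.71  1.14  2.34 -1.04  0.76 -1.72]
-1 -0.5 0.13 False [-0.51  0.26  0.61  2.24 -0.23  0.7   1.34]
-1 -0.5 0.13 True [-0.88  0.43  1.18  2.26 -0.57  0.79 -1.39]
-1 -0.5 0.04 False [-0.34  0.44  0.44  2.32 -0.42  0.46  1.51]
-1 -0.5 0.04 True [-0.68  0.6   0.95  2.34 -0.89  0.63 -1.11]
-1 0.06 0.13 False [-0.34  0.32  0.57  2.15 -0.26  0.73  2.04]
-1 0.06 0.13 True [-0.72  0.51  1.17  2.18 -0.64  0.86 -0.66]
-1 0.06 0.04 False [-0.11  0.47  0.29  2.21 -0.28  0.49  2.03]
-1 0.06 0.04 True [-0.41  0.55  0.71  2.24 -0.68  0.58 -0.69]
```

All poses are reachable. First, a moderate nudge at the far end.

Run:
```python
from h import *
ctrl.command_gripper(0.0,30)
nudge(np.array([.513,-.023]),-1.116,1,.035)
s=snap('side','s1.png'); t=snap('top','t1.png')
print(block_pose(s,roi=(290,190,395,275))[:3]); print(block_pose(t,roi=(240,165,390,270),dbg='b1.png')[:3],ctrl.read_state()['clock'])
```

```text
ik 0.947430995288163 [-0.34  0.58  0.53  1.75 -0.35  0.92  0.79] [ 0.61641699 -0.06148281] [ 0.58855585 -0.02117453]
F [ 3.1 -1.3  1.5] tcp [ 0.589 -0.021  0.04 ] 6.9667
(array([0.5166385 , 0.00846349], dtype=float32), np.float32(-0.93322194), [112.12612915039062, 142.71932983398438])
(array([ 0.50525075, -0.12324401], dtype=float32), np.float32(-1.5610324), [107.05030059814453, 285.4414367675781]) 7.9667
```

View pics/s1.png

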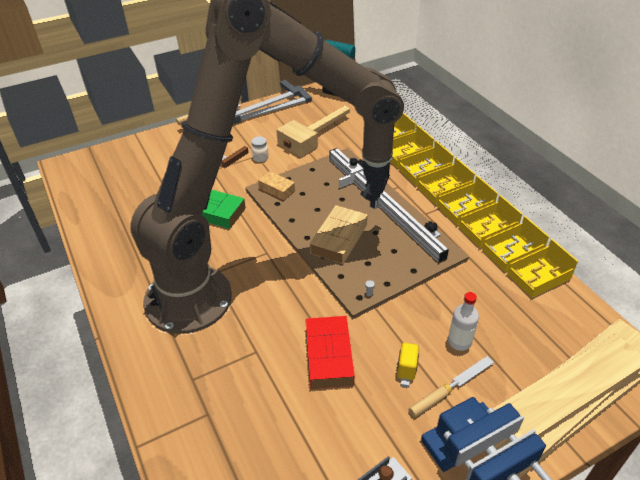

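View pics/b1.png

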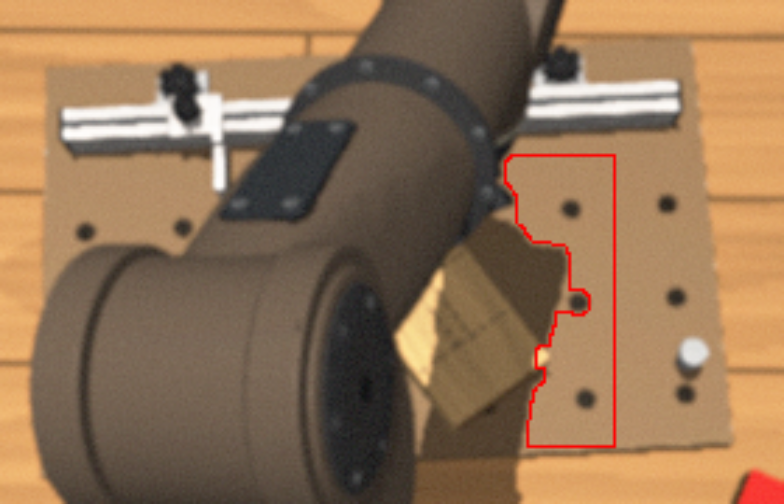

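Run:
```python
from h import *
i=cv2.imread('pics/s1.png')[190:280,295:385]
cv2.imwrite('pics/s1c.png',cv2.resize(i,(600,600),interpolation=cv2.INTER_CUBIC))
```

```text
(no output)
```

View pics/s1c.png

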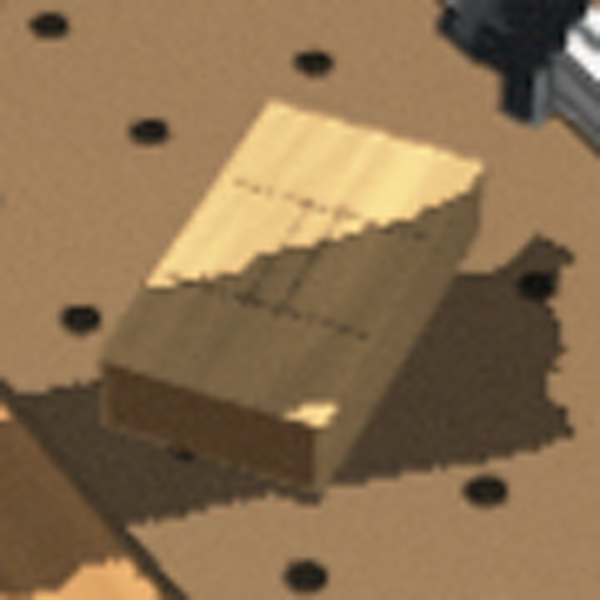

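```bash
cat >> h.py <<'E'
from scipy.optimize import least_squares
# corners in block frame: FL(-n,+a) FR(+n,+a) NL NR
CB={'FL':(-.055,.095),'FR':(.055,.095),'NL':(-.055,-.095),'NR':(.055,-.095)}
def fit(s,obs,c0,th0,z=.063):
    def f(x):
        r=[]
        for k,uv in obs.items():
            p=CB[k];C,S=np.cos(x[2]),np.sin(x[2])
            r+=list(w2px(s,[x[0]+C*p[0]-S*p[1],x[1]+S*p[0]+C*p[1],z])-np.array(uv))
        return r
    o=least_squares(f,[*c0,th0]); return o.x,np.round(o.fun,1)
E
python3 - <<'E'
from h import *
s=ctrl.snapshot('side')
f=lambda x,y:((x+.5)/6.667-.5+295,(y+.5)/6.667-.5+190)
print(fit(s,{'FL':f(270,100),'FR':f(484,163),'NL':f(102,365),'NR':f(318,425)},[.51,-.01],-.8))
t0=cv2.imread('pics/top0.png')
E
```

```text
(array([ 0.48925269, -0.01459972, -0.92372028]), array([-0.2,  0.3, -0. ,  0.1, -0.8, -1.1,  0.9,  0.6]))
```

Run:
```python
from h import *
nudge(np.array([.489,-.0146]),-.924,-1,.045,gap=.01,mid=.1)
s=snap('side','s2.png'); t=snap('top','t2.png');print(ctrl.read_state()['clock'])
i=s['img'][190:280,295:385,::-1];j=t['img'][150:270,260:380,::-1]
cv2.imwrite('pics/s2c.png',np.hstack([cv2.resize(x,(400,400),interpolation=cv2.INTER_CUBIC) for x in(i,j)]))
```

```text
ik 0.4955457321257406 [-0.62  0.21  0.57  2.3  -0.18  0.67  0.72] [3.82550490e-01 2.49306915e-04] [ 0.41991151 -0.04011348]
F [-6.6  1.3  3.5] tcp [ 0.417 -0.04   0.04 ] 11.0417
12.0417
```

View pics/s2c.png

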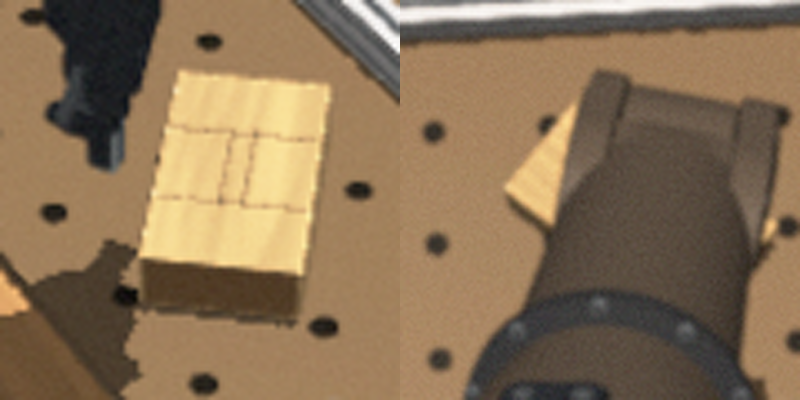

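```bash
cat >> h.py <<'E'
def arcnudge(c,th,side,ang,off=0.076,gap=0.010,half=0.011,k=0.042,zup=0.13,rate=.06,al=0.0):
    """push along the arc of the block's contact point turning about c-side*k*a by ang (CCW); al: extra drift along a per rad"""
    a=np.array([-np.sin(th),np.cos(th)]);n=np.array([np.cos(th),np.sin(th)])
    rel=np.array([side*(0.055+half),side*(off+k)])  # in (n,a) rel. COR
    cor=c-side*k*a
    P=lambda g,d=0:(lambda C,S,r:cor+(C*r[0]-S*r[1])*n+(S*r[0]+C*r[1])*a+al*g*a)(np.cos(g),np.sin(g),rel+[side*d,0])
    P0=P(0,gap)
    r=bestq([*P0,zup],np.arctan2(a[1],a[0])); print('ik',round(r[0],2),np.round(r[2],2),P0)
    ctrl.move_to([*P0,zup],list(r[1])); ctrl.line_to([*P0,ZP],rate=.15)
    N=3
    for i in range(1,N+1):
        ctrl.line_to([*P(ang*i/N),ZP],rate=rate)
    st=ctrl.read_state(); print('F',np.round(st['contact_force'],1),'tcp',np.round(st['tcp_pos'],3),st['clock'])
    P2=P(ang,0.012)
    ctrl.line_to([*P2,ZP],rate=.1); ctrl.line_to([*P2,zup],rate=.2)
def look(n,f,roi=(190,280,295,385)):
    s=snap('side'); a,b,c,d=roi
    cv2.imwrite('pics/'+f,cv2.resize(s['img'][a:b,c:d,::-1],(600,600),interpolation=cv2.INTER_CUBIC)); return s
E
python3 - <<'E'
from h import *
s=ctrl.snapshot('side')
f=lambda x,y:((x+.5)/4.444-.5+295,(y+.5)/4.444-.5+190)
x,r=fit(s,{'FL':f(178,72),'FR':f(331,86),'NL':f(141,260),'NR':f(302,275)},[.5,-.02],-.7)
print(x,r)
arcnudge(x[:2],x[2],1,.35)
look('side','s3.png');print(ctrl.read_state()['clock'])
E
```

```text
[ 0.51539188 -0.026416   -0.64472663] [-0.1  0.1  0.1  0.1 -0.5 -0.2  0.5  0. ]
ik 0.5 [-0.39  0.57  0.48  1.74 -0.32  0.91  1.15] [ 0.62181043 -0.01134641]
F [-0.3  1.  -0.2] tcp [0.587 0.034 0.04 ] 15.1
16.0167
```

View pics/s3.png

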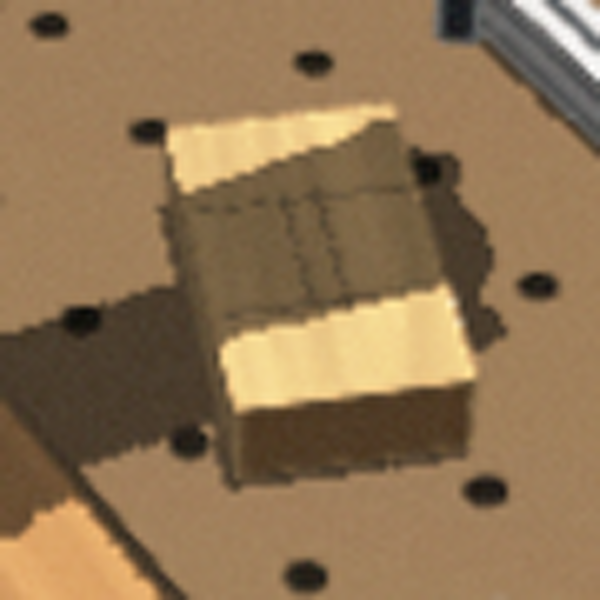

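Run:
```python
from h import *
s=ctrl.snapshot('side')
f=lambda x,y:((x+.5)/6.667-.5+295,(y+.5)/6.667-.5+190)
x,r=fit(s,{'FL':f(167,127),'FR':f(393,104),'NL':f(236,411),'NR':f(476,378)},[.5,-.02],-.3)
print(x,r)
arcnudge(x[:2],x[2],-1,.06-x[2])
s=look('side','s4.png',(185,285,300,400));print(ctrl.read_state()['clock'])
```

```text
[ 0.50083093 -0.01433658 -0.33386352] [-0.2  0.2  0.2 -0.3 -0.4 -0.2  0.4  0.2]
ik 0.44 [-0.37  0.25  0.47  2.24 -0.18  0.69  1.46] [ 0.40412252 -0.06123524]
F [0.6 0.5 0.3] tcp [ 0.456 -0.096  0.04 ] 19.1667
20.0833
```

View pics/s4.png

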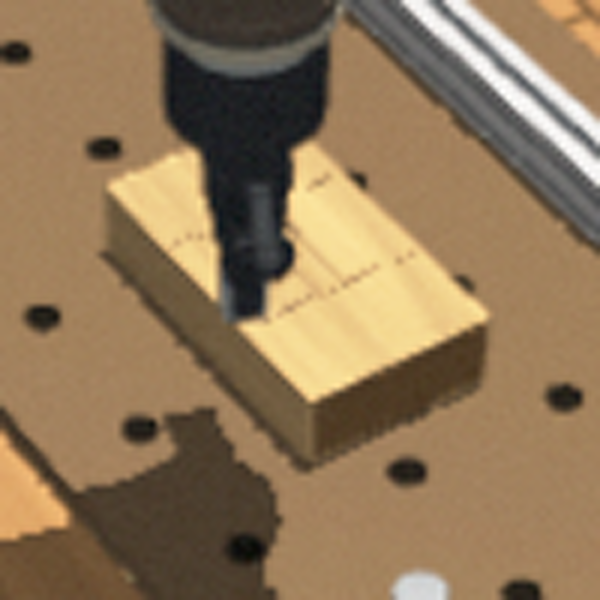

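Run:
```python
from h import *
s=ctrl.snapshot('side')
f=lambda x,y:((x+.5)/6-.5+300,(y+.5)/6-.5+185)
x,r=fit(s,{'FL':f(107,187),'NL':f(312,403),'NR':f(489,318)},[.5,-.02],0)
print(x,r)
x,r=fit(s,{'FL':f(107,187),'FR':f(312,141),'NL':f(312,403),'NR':f(489,318)},[.5,-.02],0)
print(x,r)
st=ctrl.read_state();print(st['tcp_pos'],st['ee_rot'],st['clock'])
```

```text
[ 0.51997401 -0.02141673  0.06784369] [-0.4 -0.3 -0.3  0.1  0.7  0.1]
[ 0.52087754 -0.02781161  0.02194981] [ 1.6 -0.1 -2.4 -4.2 -0.6  1.4  1.4  2.3]
[ 0.44321469 -0.09687875  0.12903042] [ 1.66051129e-01  9.86116797e-01 -1.02194509e-04 -8.21484245e-04] 20.1333
```

```bash
cat >> h.py <<'E'
U=np.array([np.cos(PHI),np.sin(PHI)]);V=np.array([-np.sin(PHI),np.cos(PHI)]);F0=np.array([.680,0])
W=lambda u,v:F0+u*U+v*V
def fr(p): d=np.array(p)[:2]-F0; return np.array([d@U,d@V])
def press(u,v,du,dv,z,lim,n=10):
    base=np.array(ctrl.read_state()['contact_force'][:2])
    for i in range(n):
        u+=du;v+=dv; ctrl.line_to([*W(u,v),z],rate=.02)
        st=ctrl.read_state(); f=np.array(st['contact_force'][:2]); fl=np.array([f@U,f@V])
        print(np.round([u,v],4),'F',np.round(fl,1),'real',np.round(fr(st['tcp_pos']),4))
        if -(fl@np.array([np.sign(du),np.sign(dv)]))>lim: break
    return u,v
E
python3 - <<'E'
from h import *
ctrl.command_gripper(1.0)
z=.038; v=-.011; u0=-.161-.055-.011-.012
p=W(u0,v)
b=np.arctan2(V[1],V[0]); r=bestq([*p,.13],b); print(r[0],np.round(r[2],2))
ctrl.move_to([*p,.13],list(r[1])); ctrl.line_to([*p,z],rate=.12)
sc=snap('side','s5a.png')
u1=-.065-.066
ctrl.line_to([*W(u1,v),z],rate=.07)
st=ctrl.read_state();print(np.round(st['contact_force'],1),st['tcp_pos'],fr(st['tcp_pos']),st['clock'])
s=look('side','s5.png',(170,270,310,410))
E
```

```text
0.16627793124360557 [-0.34  0.29  0.34  2.16 -0.15  0.71  1.73]
[-10.7  -1.3   6.3] [ 0.54673742 -0.01892925  0.03729332] [-0.13416111 -0.01086399] 23.9667
```

View pics/s5.png

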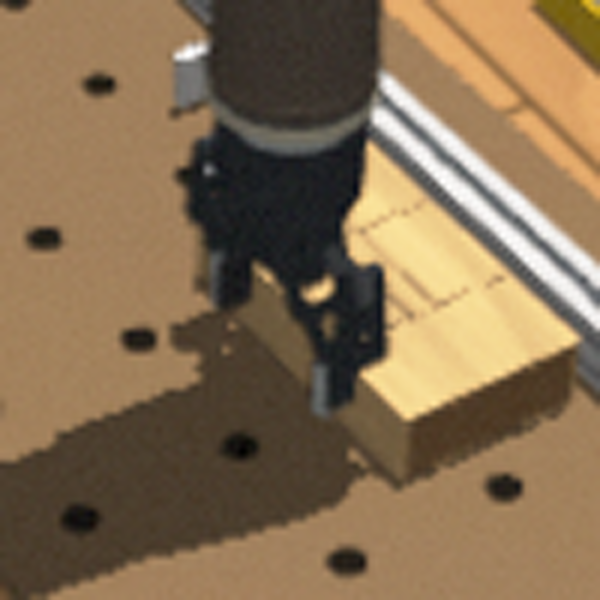

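View pics/s5a.png

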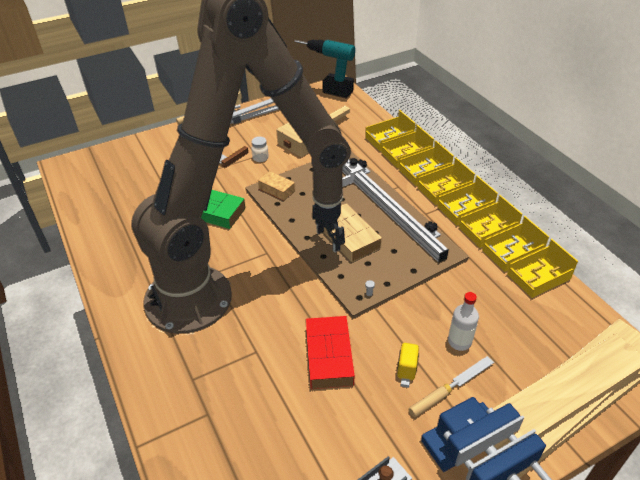

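Run:
```python
from h import *
u,v=press(-.131,-.011,.003,0,.038,20,12)
ctrl.line_to([*W(u-.02,v),.038],rate=.1); ctrl.line_to([*W(u-.05,v),.14],rate=.2)
s=look('side','s6.png',(170,270,310,410));print(ctrl.read_state()['clock'])
```

```text
[-0.128 -0.011] F [-5.9 -0.1] real [-0.13   -0.0109]
[-0.125 -0.011] F [-7.1 -0.2] real [-0.1274 -0.0109]
[-0.122 -0.011] F [-6.3  0.3] real [-0.124  -0.0109]
[-0.119 -0.011] F [-8.  -0.8] real [-0.1212 -0.0109]
[-0.116 -0.011] F [-10.2  -0.6] real [-0.119 -0.011]
[-0.113 -0.011] F [-20.    0.8] real [-0.1191 -0.011 ]
[-0.11  -0.011] F [-29.2  -0.3] real [-0.1191 -0.0109]
27.2
```

View pics/s6.png

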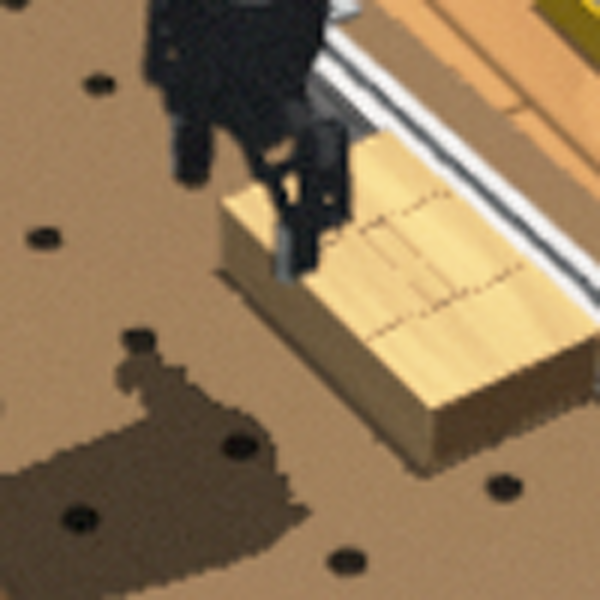

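Run:
```python
from h import *
s=ctrl.snapshot('side')
f=lambda x,y:((x+.5)/6-.5+310,(y+.5)/6-.5+170)
x,r=fit(s,{'FL':f(220,203),'FR':f(388,130),'NL':f(434,407)},[.62,-.02],0.06)
print(x,r,fr(x))
v0=fr(x)[1]
b=np.arctan2(U[1],U[0])
for k in (0,np.pi):
  for u,v,z in((-.055,v0-.14,.15),(-.055,v0-.14,.038),(-.055,0,.038)):
    j=ctrl.solve_ik([*W(u,v),z],list(quat(b+k))); print(k>0,None if j is None else np.round(j,2))
```

```text
[ 0.62930712 -0.01461671  0.07447651] [-0.  -0.2 -0.1 -0.2  0.1  0.4] [-0.0514816  -0.01153522]
False [-0.31  0.65  0.75  1.65 -0.5   1.04  0.66]
False [-0.25  0.78  0.66  1.73 -0.61  0.85  0.74]
False [-0.5   0.74  0.65  1.8  -0.61  0.81  0.52]
True [-0.48  0.83  1.15  1.66 -0.8   1.2  -2.22]
True [ 0.77  0.97 -1.08  1.63  0.93  1.13  2.65]
True [ 0.27  0.72 -0.53  1.73  0.47  0.82  2.72]
```

Run:
```python
from h import *
ctrl.command_gripper(0.4)
u=-.056;v=-.134;z=.040
b=np.arctan2(U[1],U[0]); p=W(u,v)
st=ctrl.read_state(); print(st['tcp_pos'])
ctrl.move_to([*W(-.12,v),.15],list(quat(b))); ctrl.move_to([*p,.14],list(quat(b))); ctrl.line_to([*p,z],rate=.12)
ctrl.line_to([*W(u,-.06),z],rate=.06)
st=ctrl.read_state();f=np.array(st['contact_force'][:2]);print('F',np.round([f@U,f@V],1),fr(st['tcp_pos']),st['clock'])
ctrl.line_to([*W(u+.002,-.012),z],rate=.06)
st=ctrl.read_state();f=np.array(st['contact_force'][:2]);print('F',np.round([f@U,f@V],1),fr(st['tcp_pos']),st['clock'])
s=look('side','s7.png',(150,250,300,400))
```

```text
[ 0.52094894 -0.02064933  0.13996952]
F [-0.7 -5.8] [-0.05609034 -0.0606549 ] 31.5583
F [ -6.8 -10.9] [-0.05601924 -0.01526578] 32.5083
```

View pics/s7.png

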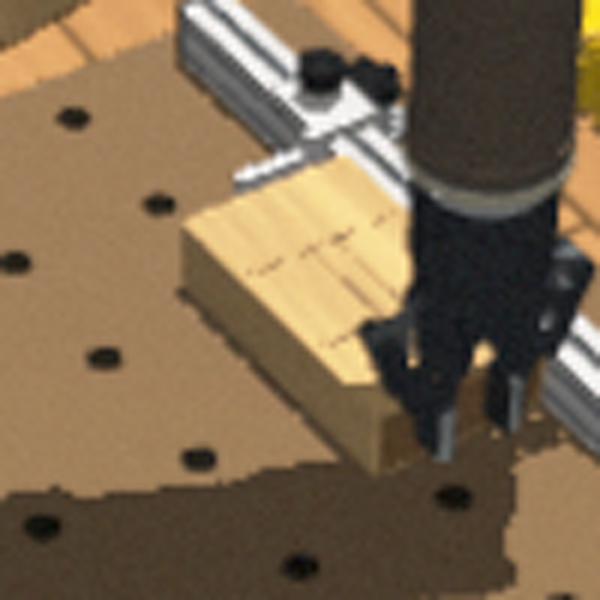

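Run:
```python
from h import *
u,v=press(-.055,-.012,0,.003,.040,22,12)
ctrl.line_to([*W(u-.003,v-.03),.040],rate=.1)
# re-seat against fence with open fingers
ctrl.line_to([*W(u-.01,v-.04),.15],rate=.25)
s=look('side','s8.png',(150,250,300,400));print(ctrl.read_state()['clock'])
```

```text
[-0.055 -0.009] F [-3.2 -8.6] real [-0.056  -0.0111]
[-0.055 -0.006] F [-3.2 -8.3] real [-0.056  -0.0082]
[-0.055 -0.003] F [-4.1 -9.2] real [-0.056  -0.0052]
[-0.055 -0.   ] F [-3.3 -8.2] real [-0.056  -0.0023]
[-0.055  0.003] F [-3.6 -8.3] real [-0.0561  0.0007]
[-0.055  0.006] F [ -3.7 -10.1] real [-0.0561  0.0031]
[-0.055  0.009] F [ -2.8 -18.6] real [-0.0561  0.0031]
[-0.055  0.012] F [ -2.9 -24.9] real [-0.0564  0.0031]
36.0583
```

View pics/s8.png

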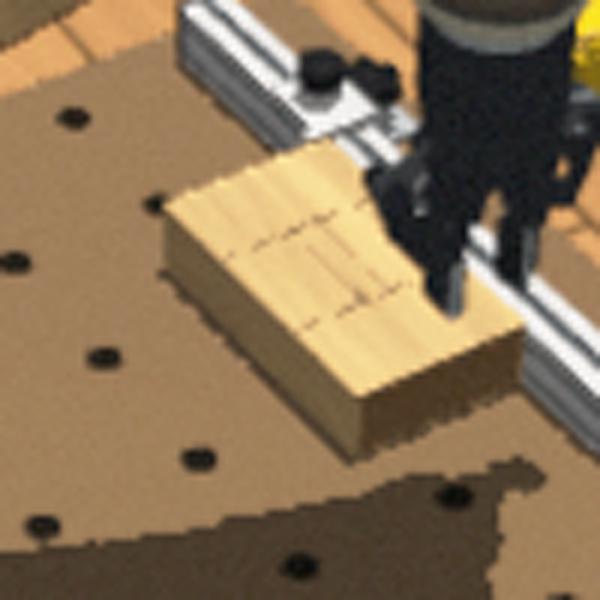

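Run:
```python
from h import *
b=np.arctan2(V[1],V[0]);v=.108;u=-.140
r=bestq([*W(u-.02,v),.15],b); print(r[0],np.round(r[2],2))
ctrl.move_to([*W(u-.02,v),.15],list(r[1])); ctrl.command_gripper(1.0)
ctrl.line_to([*W(u,v),.038],rate=.15); ctrl.line_to([*W(-.124,v),.038],rate=.06)
u,v=press(-.124,v,.003,0,.038,20,8)
ctrl.line_to([*W(-.16,v),.038],rate=.1); ctrl.line_to([*W(-.17,v),.15],rate=.25)
ctrl.move_to([.30,.35,.25],list(r[1]))
s=look('side','s9.png',(150,250,300,400));t=snap('top','t9.png');print(ctrl.read_state()['clock'])
```

```text
1.0527114374536302 [-0.57  0.38  0.37  1.96 -0.18  0.84  1.53]
[-0.121  0.108] F [ 0.7 -0.2] real [-0.121  0.108]
[-0.118  0.108] F [-6.1 -0.2] real [-0.1191  0.1079]
[-0.115  0.108] F [-15.2   0. ] real [-0.1192  0.108 ]
[-0.112  0.108] F [-24.1   0. ] real [-0.1192  0.108 ]
42.75
```

View pics/s9.png

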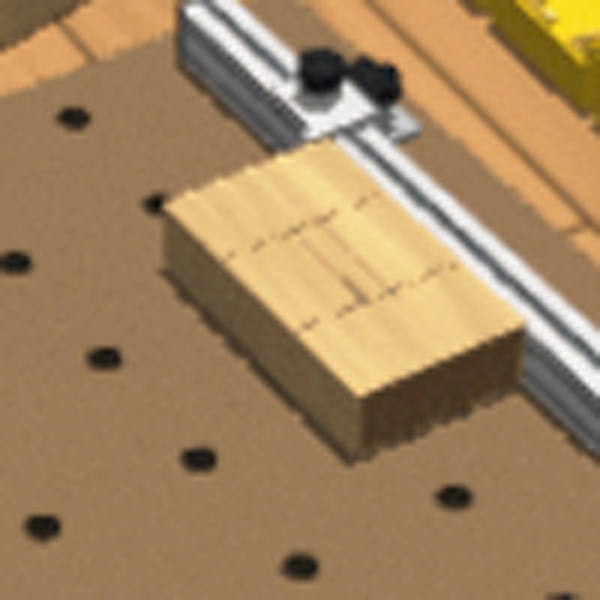

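View pics/t9.png

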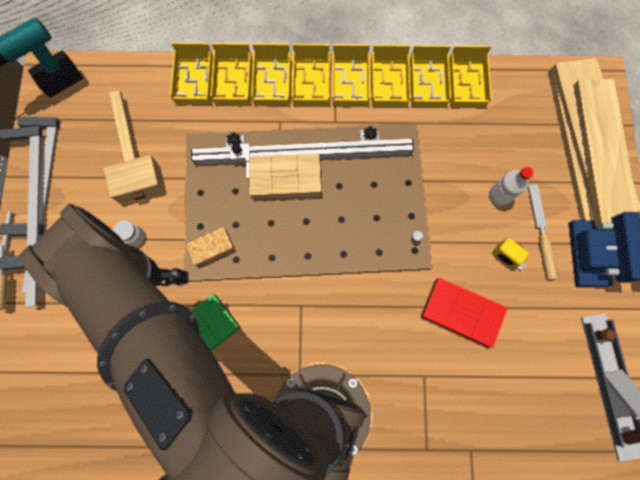

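The block lies along the fence with its left end at the stop (top view about 248–321 × 155–198), and the bystanders are where they were. One enlarged check.

Run:
```python
from h import *
s=ctrl.snapshot('side')
f=lambda x,y:((x+.5)/6-.5+300,(y+.5)/6-.5+150)
x,r=fit(s,{'FL':f(163,206),'FR':f(328,139),'NL':f(358,395),'NR':f(524,324)},[.62,.1],0.06)
print(x,r,fr(x),x[2]-PHI)
t=ctrl.snapshot('top'); o=block_pose(t,roi=(251,160,330,205)); print(o[:3],fr(o[0]),o[1]-PHI)
cv2.imwrite('pics/t9c.png',cv2.resize(t['img'][125:210,225:340,::-1],(800,591),interpolation=cv2.INTER_CUBIC))
```

```text
[0.6207041  0.10217303 0.05985874] [-0.3 -0.3 -0.1 -0.3 -0.3  0.6  0.7 -0.1] [-0.05303083  0.10556071] -0.00044125740429868526
(array([0.6138631 , 0.09267679], dtype=float32), np.float32(0.040874623), [99.00254821777344, 210.49302673339844]) [-0.06043166  0.09649399] -0.019425377
```

View pics/t9c.png

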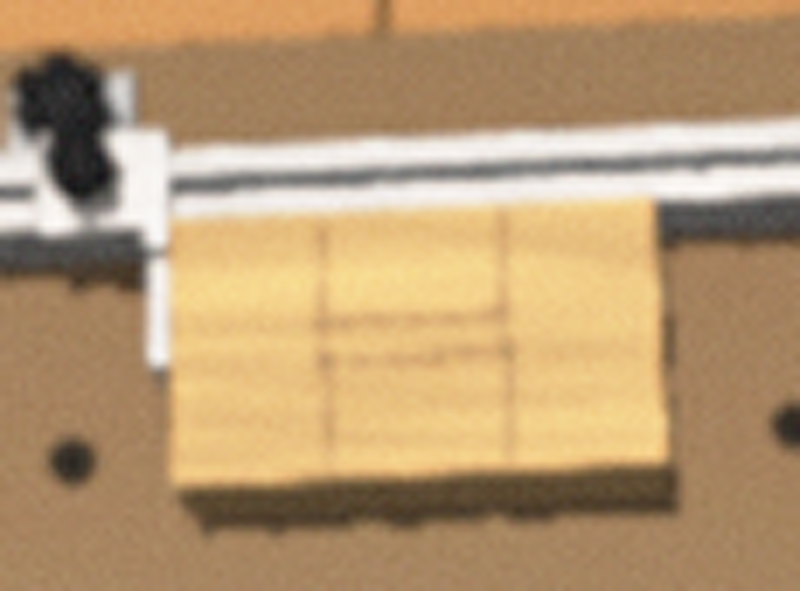

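Run:
```python
from h import *
ctrl.job_done(); print(ctrl.read_state()['clock'])
```

```text
the job is handed in; nothing more can be done
the job is handed in; nothing more can be done
```

I pushed the oak block square to the fence, then up against it and along until its left end met the stop. The job is handed in. My last clock reading, before the final check pictures, was about 43 s of the 72 s allowed.

**Turning:** It took four finger nudges at alternating opposite corners. They left the block about 0.01 rad from parallel and about 7 mm from its start, still well clear of the fence.

**Pushing:** I used the open fingers to push it flat to the fence. I then pushed the right end along to the stop and pressed the block against the fence once more. Each push ended with the force rising while the tool stayed put, at about 24–29 N.

**Last checks:**
- **Side camera:** the block is 0.0004 rad from parallel and its middle is 53 mm from the fence face (55 mm when flush). Its middle lies about 99 mm from my measured stop face, where 95 mm means touching. That is right at the 4 mm limit, though my measurement is only good to a few millimetres.
- **Top view:** the enlarged picture shows no gap at the fence or the stop, and the bench dog, cork block and other things in view look unmoved.
- **Disagreement:** an automatic outline of the block from the top camera gave 60 mm from the fence and 0.02 rad off. It came out as 99 × 210 mm instead of 110 × 190 mm, so I discarded it in favour of the contact forces and the pictures.

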